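# Free and open the wide door of the cutlery holder

## Robot

A 7-joint arm with a two-finger parallel gripper is mounted at the origin on the work surface. World frame = base frame: x ahead of the robot, y to its left, z up, the work surface at z = 0. Lengths are in m, angles in rad, forces in N, time in s.
With the tool pointing down it reaches from about 0.35 to 0.9 m from the base axis. Payload 8.1 kg.
Tool frame: the origin (TCP) lies at the very end of the fingers, on their centre line; the grasp point (between the pads) lies arm.hold_point_z behind it (arm.hold_point_z is the distance from the TCP to the grasp point, in m); z points along the fingers, y is the line along which they close (so a half turn about z gives the same grasp; the last joint's range is limited). The gripper opens to 92 mm and grips with 3 to 60 N. Pads are 19 mm wide; open, the fingers measure 130 mm over their backs; the gripper's body (75 mm by 190 mm) begins 47 mm behind the grasp point.
Start: joints at [1.129, 0.434, 0.025, 1.573, -0.012, 1.134, -0.075], TCP at [0.208, -0.589, 0.205] pointing down, gripper open.
Joint ranges: [-2.62, 2.62], [-0.44, 2.09], [-1.27, 1.32], [0.08, 2.57], [-1.32, 4.46], [0.12, 2], [-2.74, 2.74]. Speed limits (rad/s): [2.22, 2.22, 3.01, 3.01, 3.14, 3.14, 3.14].

## Interface

Orientations are given as a rotation vector (axis times angle).
In Python, from cell import arm, vision, job, cut_out gives the robot as it stands. The module is installed in compiled form; this text tells all that it offers.
- The arm moves only by the tool play_rows, never from a script. Its argument "increments" is text: rows parted by semicolons, each of 5 numbers parted by spaces: the shift along the tool's x, y, z in cm, then the turn about the tool's z in degrees, then the opening, from -1 (shut) to 1 (fully open), so that 0 is half open. A call has 1 to 5 rows; each row shifts and turns the commanded pose from where the row before left it, along the tool's axes as they then stand; what a row does not reach is not made up. A row lasts 1/12 s, in which the tool goes at most 41.7 mm and 7.16 degrees, less where a joint would pass 70% of its speed; a pose out of reach is approached as far as the arm can. A call is refused whole if a number of a shift passes 4.17 or a number of a turn 7.16, either way. A call with a gripper value outside its range is refused whole. The fingers move at their own pace and stop on an object; "grip_force" is the grip in N (left out, the last holds). Time passes only in rows, so rows that do not move let the fingers close. It gives the time, the measured TCP pose, the force, the opening and the grip force at its end, in the units of the state.
- arm.observe(): the state, without advancing time (a new reading comes with each control period).
- vision.get_image(name): name is "side" or "top"; returns a dict with "frame" (384x512x3 uint8, red, green, blue), "z_map" (384x512 float32, m along the optical axis (not along the pixel's ray), 0 where there is no reading), "mtx" (3x3 intrinsics, pixels), "cam_to_world" (4x4, takes a point from camera to world coordinates). Camera axes: x right, y up, looking along -z (the intrinsics and any distortion apply to the point x, -y, -z); pixel columns grow to the right and rows downward; lengths in m; the calibration is good to about 2 mm. A picture is of the moment at which its call begins.
- job.sign_off(): hands the job in; it is judged then, once.
Trained networks look in a picture, given as the dict that the camera call returned (one of the last four; its "shot" number tells which), for a name from the list of things; names that differ only in an ending like _2 or _b are one class to them, and where a whole thing is asked for, a point or a joint stands for the part that bears it (a point fixed in the world has none). Each returns a list of dicts, best first, with "confidence" (0 to 1); they miss things now and then, are a little off and sometimes report something else, mostly with a low value. They report only what shows in the picture. A call takes as long as a camera call.
- cut_out(query, picture): "mask" (384x512 bool, what is visible of it) and "point" ([row, column] in pixels, amid what is visible of it).
The state is a dict: "clock": time; "joints": joint angles; "dq": joint speeds; "joint_efforts": joint torques, N m; "position": TCP position; "ee_rot": TCP orientation; "force": force on the tool from outside, world axes, zero at the start; "ft_torque": the same for the moment, N m; "width": opening from 0.0 (shut) to 1.0 (fully open); "gripper_force": force on a finger pad.
Only numpy, scipy, OpenCV 4.12 (cv2) and the standard library are available. Lean on these libraries where they do the work, as an engineer would, in place of code of your own. Each camera call takes 0.05 s, during which the arm holds its last target. There are 200 camera calls.

## Task

The wide compartment of the cutlery holder is locked, because the turn lever on top leans across the front edge of its sliding door. Throw the lever all the way over to the narrow door's side, then slide the wide door fully open; keep the narrow door shut throughout.

Things in the scene. Friction and masses are not known exactly. Their poses are not given: they have to be found in the camera images.
- holder: White plastic cutlery holder, 200 x 300 mm, 100 high, fixed to the ledge. Origin: centre of its underside; z up, x to the wide compartment's side, y along its length, the way both doors open. Two grey sliding doors lie side by side on top (upper face at z 99 mm), parted by a rib at x -25; shut, each spans y -148 to 0 and ends at y 0 in an upturned lip reaching z 128. All lengths in mm in this frame.
- turn_lever (a joint): Steel lever, 14 mm bar with a black 20 mm ball 85 mm from its pivot at holder x -25, y 13, z 97, just beyond the lips. Swings in the holder's x-z plane. rad: 0 = stop, leans 35 deg to +x across the wide door's path, ball at x 24, z 167; 0.61 upright, ball z 182; 1.22 = stop, leans to the narrow side, ball x -74, z 167. Stays where left; 1.5 N at the ball moves it. It blocks the door it leans to; an open door blocks it.
- wide_door (a joint): Wide sliding door (holder x -15 to 94 mm), value = how far it has slid along the holder's +y, in m: 0 shut, 0.10 fully open at its stop. Blocked after some 6 mm while the lever leans to +x. Its upright grip is a block 45 mm long in x, 14 mm thick in y, z 99 to 131; shut, centred at holder x 40, y -85 mm; it moves with the door. 2 N slides it; stays where left.
- narrow_door (a joint): Narrow sliding door (holder x -94 to -35 mm), value in m as for the wide door: 0 shut, 0.10 fully open. It is shut at the start and must stay so. Its grip, 30 mm long in x and 14 mm thick in y, z 99 to 131, is centred at holder x -66, y -85 mm when shut.

How it is judged:
By the outcome, as a careful person would: the job done as asked, in the order asked, and still so for the second after the job is handed in, with the robot touching nothing.
It also fails if it takes over 40 s, if anything falls off the work surface, if the arm or the gripper's body presses on something with over 40 N, if the wrist force passes 120 N, or if a joint passes its speed limit or range.

## Working session

There is one attempt and no reset: what is moved stays moved. The work goes in short steps, Python scripts to look and compute and a tool call to move; the robot and the scene stay as the last step left them, time stands still between calls to the robot, and variables do not carry over. Pictures are saved under pics/ and viewed, at most 10 in all, crops included, and the job is handed in when it is done.

Besides the shell and the picture viewer there is one more tool, called after "Emit:" as name(argument=value, ...), one argument or row to a line, values as JSON. play_rows: Moves the arm, as the interface text tells. Its arguments: {"type":"object","properties":{"increments":{"type":"string"},"grip_force":{"type":"number"}},"required":["increments"]}

```bash
mkdir -p pics
cat > h.py <<'E'
import numpy as np, cv2
from cell import arm, vision, job, cut_out
def cloud(p):
    z=p["z_map"]; K=p["mtx"]; v,u=np.mgrid[:384,:512]
    x=(u-K[0,2])/K[0,0]*z; y=(v-K[1,2])/K[1,1]*z
    c=np.stack([x,-y,-z,np.ones_like(z)],-1)
    return (c@p["cam_to_world"].T)[...,:3]
E
python3 - <<'E'
from h import *
s=arm.observe(); print({k:np.round(s[k],3) for k in("clock","position","ee_rot","width")},arm.hold_point_z)
for n in("side","top"):
    p=vision.get_image(n); cv2.imwrite(f"pics/{n}0.png",p["frame"][...,::-1]); c=cloud(p)
    print(n,p["cam_to_world"][:3,3].round(2))
    for q in("holder","turn_lever","wide_door","narrow_door"):
        for d in cut_out(q,p)[:2]:
            m=d["mask"]&(p["z_map"]>0); w=c[m]
            if len(w): print(q,round(d["confidence"],2),d["point"],m.sum(),np.median(w,0).round(3),w.min(0).round(3),w.max(0).round(3))
    np.savez(f"/tmp/{n}.npz",c=c,f=p["frame"])
E
```

```text
{'clock': np.float64(0.0), 'position': array([ 0.207, -0.589,  0.204]), 'ee_rot': array([-3.095e+00, -5.290e-01,  1.000e-03]), 'width': np.float64(1.001)} 0.0188
side [ 0.27 -0.55  0.65]
holder 0.77 [286.4, 332.1] 28246 [ 0.541 -0.221  0.097] [ 0.447 -0.329 -0.002] [0.74  0.075 0.181]
turn_lever 0.74 [232.2, 326.1] 636 [ 0.555 -0.164  0.144] [ 0.513 -0.182  0.087] [ 0.622 -0.083  0.181]
wide_door 0.72 [284.0, 378.2] 7572 [ 0.593 -0.252  0.1  ] [ 0.54  -0.321  0.003] [ 0.66  -0.126  0.134]
narrow_door 0.77 [315.4, 319.6] 4828 [ 0.493 -0.262  0.1  ] [ 0.46  -0.327  0.005] [ 0.532 -0.148  0.134]
top [ 0.41 -0.01  0.81]
holder 0.71 [152.8, 360.4] 24118 [ 0.552 -0.169  0.092] [ 0.447 -0.373 -0.003] [ 0.698 -0.019  0.182]
turn_lever 0.65 [147.0, 356.2] 464 [ 0.554 -0.16   0.149] [ 0.521 -0.169  0.098] [ 0.581 -0.151  0.182]
wide_door 0.85 [125.5, 403.3] 5900 [ 0.598 -0.247  0.1  ] [ 0.54  -0.32   0.091] [ 0.658 -0.168  0.135]
narrow_door 0.58 [188.7, 417.9] 3523 [ 0.494 -0.251  0.1  ] [ 0.461 -0.328  0.093] [ 0.528 -0.176  0.134]
```

Run:
```python
from h import *
from scipy.optimize import minimize
# fit holder pose: rim footprint 200x300 from points with z in 80-104 mm
for n in("side","top"):
    c=np.load(f"/tmp/{n}.npz")["c"]
    p=c.reshape(-1,3); m=(p[:,2]>.08)&(p[:,2]<.104)&(abs(p[:,0]-.55)<.16)&(abs(p[:,1]+.17)<.22); q=p[m]
    h=cv2.minAreaRect((q[:,:2]*1000).astype(np.float32)); print(n,h)
    g=p[(p[:,2]>.127)&(p[:,2]<.137)&(abs(p[:,0]-.55)<.12)&(p[:,1]<-.15)&(p[:,1]>-.33)]
    for lo,hi in((.44,.54),(.54,.68)):
        k=g[(g[:,0]>lo)&(g[:,0]<hi)&(g[:,1]<-.2)]
        if len(k): print(" grip",lo,cv2.minAreaRect((k[:,:2]*1000).astype(np.float32)),len(k))
    l=p[(p[:,2]>.172)&(p[:,2]<.2)&(abs(p[:,0]-.58)<.06)&(abs(p[:,1]+.16)<.04)]; print(" ball top",l.mean(0),len(l))
```

```text
side ((556.2638549804688, -172.66246032714844), (202.92721557617188, 303.19879150390625), 3.2405495643615723)
 grip 0.44 ((494.67547607421875, -262.27679443359375), (29.708751678466797, 14.108803749084473), 3.9445760250091553) 236
 grip 0.54 ((599.8441772460938, -254.85182189941406), (44.63331604003906, 14.288480758666992), 3.3560678958892822) 293
 ball top [ 0.5715993  -0.16218323  0.17696889] 123
top ((555.3800659179688, -174.8528289794922), (200.59727478027344, 300.4455871582031), 3.3293750286102295)
 grip 0.44 ((494.22698974609375, -262.8517761230469), (30.086008071899414, 14.338606834411621), 2.2292282581329346) 186
 grip 0.54 ((599.9562377929688, -256.1413269042969), (44.54177474975586, 14.791891098022461), 3.7642505168914795) 266
 ball top [ 0.57201279 -0.15932665  0.17723999] 140
```

View pics/side0.png

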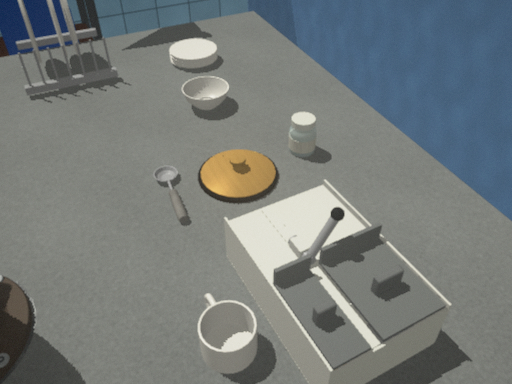

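View pics/top0.png

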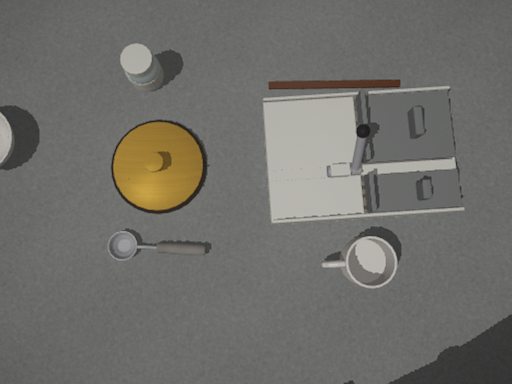

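The side picture shows the lever ball at (338,213), leaning to the wide side. Both doors are shut, with grips at (388,278) and (324,310). The top picture agrees. The holder is at about (0.556, -0.1735) with yaw 3.3°, and the grip positions match that. First I'll turn 16° to align with the holder and close the fingers.

Emit:
play_rows(
  increments="0 0 -0.5 5.4 -1;0 0 -0.5 5.4 -1;0 0 -0.5 5.3 -1;2.5 -2.3 0 0 -1;2.5 -2.3 0 0 -1",
  grip_force=10,
)

```text
clock: 0.92
position: [0.2536, -0.5417, 0.2202]
ee_rot: [3.139, 0.082, -0.001]
force: [0.9, 0.6, 0.2]
width: 0.685
gripper_force: 0.0
```

Emit:
play_rows(
  increments="2.5 -2.3 0 0 -1;2.5 -2.3 0 0 -1;2.5 -2.3 0 0 -1;2.5 -2.3 0 0 -1;2.5 -2.3 0 0 -1",
)

```text
clock: 1.33
position: [0.3741, -0.4174, 0.2202]
ee_rot: [3.14, 0.09, 0.0]
force: [1.4, -0.0, 0.4]
width: 0.324
gripper_force: 0.0
```

Emit:
play_rows(
  increments="2.5 -2.3 0 0 -1;2.5 -2.3 0 0 -1;2.5 -2.3 0 0 -1;2.5 -2.3 0 0 -1;0 0 0 0 -1",
)

```text
clock: 1.75
position: [0.4733, -0.3139, 0.2201]
ee_rot: [-3.137, -0.106, -0.005]
force: [-0.0, 0.8, -0.2]
width: 0.011
gripper_force: 0.0
```

Emit:
play_rows(
  increments="2.6 -2.4 0 0 -1;2.6 -2.4 0 0 -1;2.6 -2.4 0 0 -1;2.6 -2.4 0 0 -1;2.6 -2.5 0 0 -1",
)

```text
clock: 2.17
position: [0.5913, -0.1919, 0.2201]
ee_rot: [3.14, 0.09, 0.0]
force: [1.0, -0.4, -0.4]
width: 0.006
gripper_force: 0.0
```

Emit:
play_rows(
  increments="2.6 -2.5 0 0 -1;0 0 0 0 -1;0 0 0 0 -1",
)

```text
clock: 2.42
position: [0.6161, -0.1636, 0.2194]
ee_rot: [-3.139, -0.098, 0.0]
force: [0.1, -1.4, 0.4]
width: 0.004
gripper_force: 0.0
```

Emit:
play_rows(
  increments="0.4 -0.6 2.4 0 -1;0 0 2.4 0 -1;0 0 2.4 0 -1;0 0 0 0 -1",
)

```text
clock: 2.75
position: [0.6147, -0.1613, 0.1433]
ee_rot: [-3.14, -0.088, 0.012]
force: [-0.4, 0.7, -0.8]
width: 0.005
gripper_force: 0.0
```

Emit:
play_rows(
  increments="-1.2 0 0 0 -1;-1.2 0 0 0 -1;-1.2 0 0 0 -1;-1.2 0 0 0 -1;0 0 0 0 -1",
)

```text
clock: 3.17
position: [0.5695, -0.1648, 0.1499]
ee_rot: [3.139, 0.087, 0.002]
force: [-0.0, -0.1, -0.5]
width: 0.01
gripper_force: 0.0
```

Emit:
play_rows(
  increments="-1.2 0 0 0 -1;-1.2 0 0 0 -1;-1.2 0 0 0 -1;-1 0 0 0 -1;0 0 0 0 -1",
)

```text
clock: 3.58
position: [0.5234, -0.1665, 0.1486]
ee_rot: [3.14, 0.088, -0.001]
force: [-0.6, -0.5, 0.4]
width: 0.002
gripper_force: 0.0
```

Run:
```python
from h import *
p=vision.get_image("side"); cv2.imwrite("pics/side1.png",cv2.resize(p["frame"][170:,200:,::-1],None,fx=2,fy=2)); print(arm.observe()["force"])
```

```text
[-0.16719884 -0.35453167 -0.73641937]
```

View pics/side1.png

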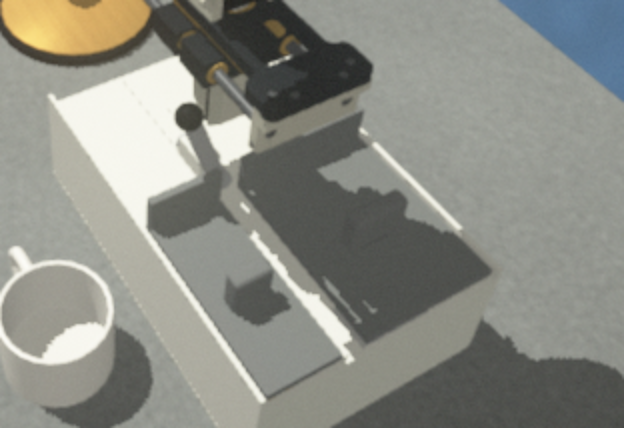

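The lever now leans to the narrow side, with the ball at (188,117) in the crop. I'll push on to the stop, watching the force.

Emit:
play_rows(
  increments="-0.6 0 0 0 -1;-0.5 0 0 0 -1;0 0 0 0 -1;0 0 0 0 -1",
)

```text
clock: 3.97
position: [0.5135, -0.1661, 0.1479]
ee_rot: [-3.14, -0.091, 0.001]
force: [-0.5, 0.3, -0.6]
width: 0.006
gripper_force: 0.0
```

Emit:
play_rows(
  increments="-0.4 0 0 0 -1;0 0 0 0 -1;0 0 0 0 -1",
)

```text
clock: 4.22
position: [0.5097, -0.1663, 0.1479]
ee_rot: [-3.14, -0.091, 0.0]
force: [1.4, -0.2, 0.7]
width: 0.004
gripper_force: 0.3
```

Emit:
play_rows(
  increments="-0.3 0 0 0 -1;0 0 0 0 -1;0 0 0 0 -1",
)

```text
clock: 4.47
position: [0.5067, -0.1665, 0.148]
ee_rot: [3.14, 0.091, -0.0]
force: [0.8, 0.9, -0.1]
width: 0.007
gripper_force: 0.5
```

Emit:
play_rows(
  increments="-0.3 0 0 0 -1;0 0 0 0 -1;0 0 0 0 -1",
)

```text
clock: 4.72
position: [0.5036, -0.1668, 0.148]
ee_rot: [3.14, 0.09, -0.0]
force: [0.4, -0.4, -1.0]
width: 0.001
gripper_force: 0.4
```

```bash
cat > m.py <<'E'
from h import *
# lever/door state in holder frame
p=vision.get_image("side"); c=cloud(p); a=np.radians(3.3); R=np.array([[np.cos(a),-np.sin(a)],[np.sin(a),np.cos(a)]])
h=c.copy(); h[...,:2]=(c[...,:2]-[.556,-.1735])@R; h*=1000
for q in("turn_lever","wide_door","narrow_door"):
    for d in cut_out(q,p)[:1]:
        w=h[d["mask"]&(p["z_map"]>0)]; 
        if q=="turn_lever":
            f=p["frame"].max(-1); k=h[d["mask"]&(f<60)&(p["z_map"]>0)]; k=k[(k[:,2]>140)&(k[:,2]<195)]; print(q,d["confidence"],"ball",np.median(k,0),len(k))
        else:
            k=w[(w[:,2]>126)&(w[:,2]<136)]; k=k[k[:,1]<np.median(k[:,1])+200]; print(q,d["confidence"],"high y pct",np.percentile(k[:,1],[2,25,50,75,98]).round())
import sys; cv2.imwrite(f"pics/{sys.argv[1]}.png",cv2.resize(p["frame"][170:,200:,::-1],None,fx=2,fy=2))
E
python3 m.py side2
```

```text
turn_lever 0.76 ball [nan nan nan] 0
wide_door 0.73 high y pct [-91. -87. -80.  -5.  -0.]
narrow_door 0.72 high y pct [-92. -87. -81.  -5.  -0.]
  return _methods._mean(a, axis=axis, dtype=dtype,
  ret = um.true_divide(
```

View pics/side2.png

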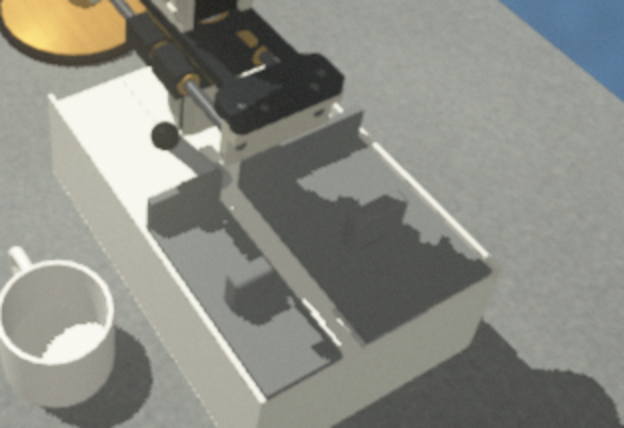

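The ball is now at (165,135) in the crop, further over, but there's no stop force yet. I'll keep going in small steps.

Emit:
play_rows(
  increments="-0.2 0 0 0 -1;0 0 0 0 -1;0 0 0 0 -1",
)

```text
clock: 5.17
position: [0.5019, -0.1669, 0.148]
ee_rot: [3.14, 0.091, 0.0]
force: [1.2, 0.8, -0.1]
width: 0.003
gripper_force: 0.7
```

Run:
```python
from h import *
p=vision.get_image("side"); a=np.radians(3.3)
def px(X,Y,Z):
    w=np.array([.556+X*np.cos(a)-Y*np.sin(a),-.1735+X*np.sin(a)+Y*np.cos(a),Z,1]); c=np.linalg.inv(p["cam_to_world"])@w
    return p["mtx"][0,0]*c[0]/-c[2]+p["mtx"][0,2], p["mtx"][1,1]*-c[1]/-c[2]+p["mtx"][1,2]
for d in(-35,0,20,25,30,35):
    t=np.radians(d); print(d,np.round(px(-.025-.085*np.sin(t),.013,.097+.085*np.cos(t)),1))
f=p["frame"][200:260,255:310].max(-1); ys,xs=np.where(f[:,:45]<55); print("ball px",np.median(xs)+255,np.median(ys)+200,len(xs))
```

```text
-35 [340.1 214.3]
0 [312.5 218.4]
20 [294.3 228.3]
25 [290.  231.5]
30 [285.7 234.9]
35 [281.7 238.5]
ball px 298.0 200.0 1
```

Emit:
play_rows(
  increments="-0.3 0 0 0 -1;0 0 0 0 -1;0 0 0 0 -1",
)

```text
clock: 5.47
position: [0.5003, -0.1669, 0.1486]
ee_rot: [3.14, 0.091, 0.005]
force: [5.6, 0.5, -0.3]
width: 0.003
gripper_force: 2.5
```

Emit:
play_rows(
  increments="-0.2 0 0 0 -1;0 0 0 0 -1;0 0 0 0 -1",
)

```text
clock: 5.72
position: [0.4995, -0.167, 0.1491]
ee_rot: [3.14, 0.091, 0.009]
force: [7.9, 0.6, 0.9]
width: 0.006
gripper_force: 3.7
```

The force rose to about 8 N with no further motion, so the lever is at its stop. Next I'll retreat, rise, and come down behind the wide door's grip.

Emit:
play_rows(
  increments="1 0 0 0 -1;1.6 0 -1 0 -1;1.5 0 -3 0 -1;1.5 2.5 -2 0 -1;1 3.5 0 0 -1",
)

```text
clock: 6.13
position: [0.5702, -0.2201, 0.2124]
ee_rot: [-3.14, -0.101, -0.009]
force: [1.2, 0.1, 0.6]
width: 0.008
gripper_force: 0.0
```

Emit:
play_rows(
  increments="1.5 3.5 0 0 -1;1.5 3.5 0 0 -1;0 0.8 0 0 -1;0 0 0 0 -1;0 0 0 0 -1",
)

```text
clock: 6.55
position: [0.6, -0.2992, 0.2069]
ee_rot: [-3.139, -0.089, 0.003]
force: [-1.4, 0.3, 0.2]
width: 0.003
gripper_force: 0.0
```

Run:
```python
from h import *
p=arm.observe()["position"]; a=np.radians(3.3); d=p[:2]-[.556,-.1735]
print(d[0]*np.cos(a)+d[1]*np.sin(a),-d[0]*np.sin(a)+d[1]*np.cos(a),p[2])
```

```text
0.03667582589767809 -0.12802760230719865 0.20693156361770557
```

Emit:
play_rows(
  increments="0.3 0 3 0 -1;0 0 3 0 -1;0 0 2.2 0 -1;0 0 1 0 -1;0 0 0 0 -1",
)

```text
clock: 6.97
position: [0.602, -0.2967, 0.1136]
ee_rot: [-3.138, -0.094, 0.007]
force: [-1.2, 0.8, 0.3]
width: 0.006
gripper_force: 0.0
```

Emit:
play_rows(
  increments="0 -0.8 0 0 -1;0 -1 0 0 -1;0 -1.2 0 0 -1;0 -1.2 0 0 -1;0 0 0 0 -1",
)

```text
clock: 7.38
position: [0.6023, -0.2525, 0.1171]
ee_rot: [-3.138, -0.098, -0.003]
force: [0.5, 0.5, -0.6]
width: 0.003
gripper_force: 0.0
```

Emit:
play_rows(
  increments="0 -1.2 0.2 0 -1;0 -1.2 0 0 -1;0 -1.2 0 0 -1;0 -1.2 0 0 -1;0 0 0 0 -1",
)

```text
clock: 7.8
position: [0.5987, -0.2051, 0.114]
ee_rot: [-3.138, -0.097, -0.0]
force: [1.6, 1.0, 0.0]
width: 0.002
gripper_force: 0.0
```

Emit:
play_rows(
  increments="0 -0.8 0 0 -1;0 -0.6 0 0 -1;0 0 0 0 -1;0 0 0 0 -1",
)

```text
clock: 8.13
position: [0.5977, -0.1952, 0.114]
ee_rot: [3.14, 0.091, 0.0]
force: [0.4, -0.2, 0.1]
width: 0.005
gripper_force: 0.0
```

Emit:
play_rows(
  increments="0 -0.3 0 0 -1;0 0 0 0 -1;0 0 0 0 -1",
)

```text
clock: 8.38
position: [0.5974, -0.1926, 0.1139]
ee_rot: [3.14, 0.09, -0.0]
force: [-0.4, -0.7, 0.6]
width: 0.003
gripper_force: 0.0
```

```bash
python3 m.py side3 2>/dev/null
```

```text
turn_lever 0.61 ball [nan nan nan] 0
wide_door 0.56 high y pct [-91. -87. -82.  -5.   0.]
narrow_door 0.92 high y pct [-92. -87. -81.  -5.  -1.]
```

View pics/side3.png

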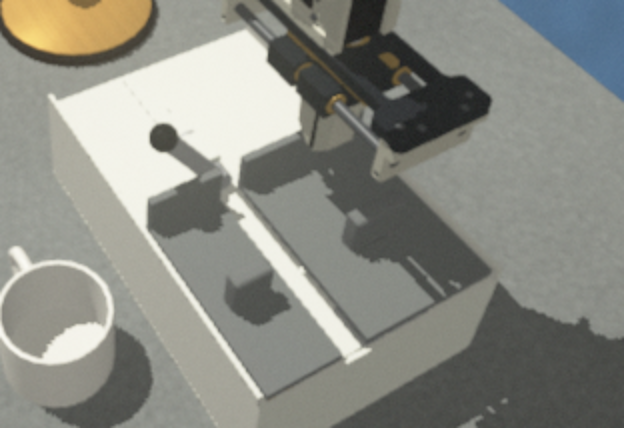

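The grip is still at (370,230) in the crop and the lip hasn't moved, so the fingers passed over it without contact. I'll measure where the fingertips really are.

Run:
```python
from h import *
a=np.radians(3.3); R=np.array([[np.cos(a),-np.sin(a)],[np.sin(a),np.cos(a)]])
print(arm.observe()["position"],arm.observe()["width"])
for n in("side","top"):
    p=vision.get_image(n); h=cloud(p); h[...,:2]=(h[...,:2]-[.556,-.1735])@R; h*=1000
    w=np.inv if 0 else None
    m=(abs(h[...,0]-40)<50)&(abs(h[...,1]+20)<60)&(h[...,2]>105)&(h[...,2]<180)&(p["z_map"]>0)
    q=h[m]
    for lo in range(105,180,8):
        k=q[(q[:,2]>=lo)&(q[:,2]<lo+8)]
        if len(k): print(n,lo,len(k),np.percentile(k[:,0],[5,50,95]).round(),np.percentile(k[:,1],[5,50,95]).round())
    cv2.imwrite(f"pics/{n}4.png",cv2.resize(p["frame"][200:300,300:440,::-1],None,fx=5,fy=5))
```

```text
[ 0.59741128 -0.19260605  0.11388666] 0.004131850692363317
side 105 111 [-6. 18. 45.] [-78.  -5.  -4.]
side 113 105 [-8. 17. 39.] [-7. -5. -4.]
side 121 154 [-7. 15. 36.] [-7. -5.  0.]
side 129 94 [-8. 26. 56.] [-80.  -6.  -0.]
side 137 30 [28. 30. 30.] [-30. -19. -12.]
side 145 77 [29. 30. 46.] [-38. -26.  -8.]
side 153 109 [28. 30. 47.] [-39. -31.  -7.]
side 161 110 [28. 30. 43.] [-40. -28.  -6.]
side 169 56 [28. 30. 41.] [-40. -38. -11.]
side 177 14 [29. 30. 49.] [-41. -40. -34.]
top 105 44 [-6. 18. 31.] [-78.  -0.   0.]
top 113 44 [-8. 15. 43.] [-79.  -0.   0.]
top 121 129 [-8. 13. 39.] [-78.  -3.   0.]
top 129 35 [-7. 11. 31.] [-78.  -3.  -0.]
top 145 1 [34. 34. 34.] [-6. -6. -6.]
```

View pics/side4.png

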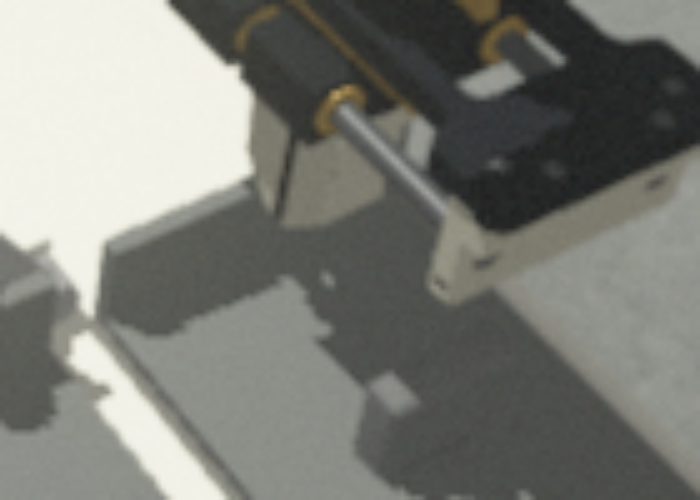

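The crop shows the closed fingers ending at about z 137 mm, while the reported TCP z is 114 (the xy values agree). The true tip is therefore about 23 mm above the reported one, and it cleared the grip. I'll go back behind the grip and descend further.

Emit:
play_rows(
  increments="0 0 -2 0 -1;0 3 -0.5 0 -1;0 3 0 0 -1;0 3 0 0 -1;0 2.1 0 0 -1",
)

```text
clock: 9.1
position: [0.6034, -0.3068, 0.1392]
ee_rot: [3.138, 0.087, 0.0]
force: [-0.9, -0.4, -0.1]
width: 0.007
gripper_force: 0.0
```

Emit:
play_rows(
  increments="0.2 0 1 0 -1;0 0 1.5 0 -1;0 0 1 0 -1;0 0 0 0 -1;0 0 0 0 -1",
)

```text
clock: 9.52
position: [0.6055, -0.3021, 0.1033]
ee_rot: [-3.139, -0.092, 0.002]
force: [0.1, -0.8, 1.0]
width: 0.003
gripper_force: 0.0
```

Emit:
play_rows(
  increments="0 0 0.6 0 -1;0 0 0.4 0 -1;0 0 0 0 -1;0 0 0 0 -1",
)

```text
clock: 9.85
position: [0.6058, -0.3029, 0.0939]
ee_rot: [3.14, 0.091, -0.0]
force: [-0.4, -0.7, 0.1]
width: 0.006
gripper_force: 0.0
```

Run:
```python
from h import *
a=np.radians(3.3); R=np.array([[np.cos(a),-np.sin(a)],[np.sin(a),np.cos(a)]])
P=arm.observe()["position"]; print((P[:2]-[.556,-.1735])@R,P[2])
p=vision.get_image("side"); h=cloud(p); h[...,:2]=(h[...,:2]-[.556,-.1735])@R; h*=1000
q=h[(abs(h[...,0]-40)<25)&(abs(h[...,1]+130)<25)&(h[...,2]>104)&(h[...,2]<170)&(p["z_map"]>0)]
for lo in range(104,170,4):
    k=q[(q[:,2]>=lo)&(q[:,2]<lo+4)]
    if len(k): print(lo,len(k),np.percentile(k[:,0],[5,50,95]).round(),np.percentile(k[:,1],[5,50,95]).round())
cv2.imwrite("pics/side5.png",cv2.resize(p["frame"][200:,280:470,::-1],None,fx=3,fy=3))
```

```text
[ 0.04227396 -0.13204271] 0.09394306735350802
112 3 [32. 33. 34.] [-134. -129. -128.]
116 11 [31. 32. 33.] [-136. -131. -126.]
120 23 [31. 31. 33.] [-139. -131. -123.]
124 36 [30. 31. 33.] [-144. -131. -120.]
128 50 [31. 31. 44.] [-149. -135. -117.]
132 63 [30. 32. 49.] [-149. -138. -118.]
136 64 [30. 32. 44.] [-149. -136. -118.]
140 63 [30. 32. 45.] [-150. -138. -116.]
144 58 [31. 32. 39.] [-150. -138. -117.]
148 44 [30. 31. 40.] [-150. -137. -115.]
152 13 [31. 35. 40.] [-151. -150. -114.]
156 5 [32. 33. 37.] [-151. -150. -122.]
```

View pics/side5.png

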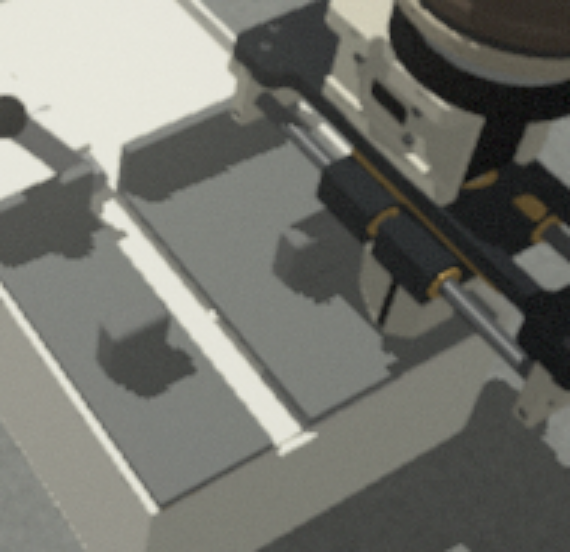

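The fingertips are at about z 114 and behind the grip (crop, near (385,320)). I'll go 5 mm lower, then push +y.

Emit:
play_rows(
  increments="0 0 0.5 0 -1;0 0 0 0 -1;0 -1 0 0 -1;0 -1 0 0 -1;0 -1 0 0 -1",
)

```text
clock: 10.32
position: [0.604, -0.272, 0.0889]
ee_rot: [-3.14, -0.091, 0.0]
force: [0.1, -2.6, -1.4]
width: 0.004
gripper_force: 1.1
```

Emit:
play_rows(
  increments="0 -1 0 0 -1;0 -1 0 0 -1;0 -1 0 0 -1;0 -1 0 0 -1;0 0 0 0 -1",
)

```text
clock: 10.73
position: [0.602, -0.2296, 0.089]
ee_rot: [-3.138, -0.095, 0.0]
force: [0.2, 1.0, -0.5]
width: 0.007
gripper_force: 0.0
```

Emit:
play_rows(
  increments="0 -1 0 0 -1;0 -1 0 0 -1;0 -1 0 0 -1;0 0 0 0 -1;0 0 0 0 -1",
)

```text
clock: 11.15
position: [0.6002, -0.2017, 0.089]
ee_rot: [-3.139, -0.093, -0.0]
force: [0.9, -0.9, -0.1]
width: -0.0
gripper_force: 0.0
```

Emit:
play_rows(
  increments="0 -0.7 0 0 -1;0 -0.7 0 0 -1;0 0 0 0 -1;0 0 0 0 -1",
)

```text
clock: 11.48
position: [0.5993, -0.1884, 0.0889]
ee_rot: [-3.14, -0.092, 0.0]
force: [-0.1, -1.1, 0.3]
width: 0.005
gripper_force: 0.0
```

Emit:
play_rows(
  increments="0 -0.4 0 0 -1;0 0 0 0 -1;0 0 0 0 -1",
)

```text
clock: 11.73
position: [0.599, -0.185, 0.0889]
ee_rot: [-3.14, -0.091, 0.0]
force: [-0.4, 0.4, 0.3]
width: 0.005
gripper_force: 0.0
```

Emit:
play_rows(
  increments="0 -0.3 0 0 -1;0 0 0 0 -1;0 0 0 0 -1",
)

```text
clock: 11.98
position: [0.5989, -0.1821, 0.0889]
ee_rot: [-3.14, -0.091, 0.0]
force: [-0.2, -1.0, 0.6]
width: 0.008
gripper_force: 0.3
```

Emit:
play_rows(
  increments="0 -0.3 0 0 -1;0 0 0 0 -1;0 0 0 0 -1",
)

```text
clock: 12.23
position: [0.5987, -0.1801, 0.089]
ee_rot: [3.139, 0.09, 0.0]
force: [1.0, -4.5, -0.7]
width: 0.006
gripper_force: 2.2
```

Emit:
play_rows(
  increments="0 -0.3 0 0 -1;0 0 0 0 -1;0 0 0 0 -1",
)

```text
clock: 12.48
position: [0.5987, -0.1799, 0.0891]
ee_rot: [3.136, 0.086, 0.002]
force: [1.5, -10.6, -2.5]
width: 0.008
gripper_force: 5.7
```

```bash
cat > d.py <<'E'
from h import *
a=np.radians(3.3); R=np.array([[np.cos(a),-np.sin(a)],[np.sin(a),np.cos(a)]])
for n in("side","top"):
    p=vision.get_image(n); h=cloud(p); h[...,:2]=(h[...,:2]-[.556,-.1735])@R; h*=1000
    for nm,x0,x1,xg0,xg1 in(("wide",-12,12,20,60),("narrow",-92,-40,-80,-52)):
        for t,b0,b1 in(("lip",x0,x1),("grip",xg0,xg1)):
            q=h[(h[...,0]>b0)&(h[...,0]<b1)&(abs(h[...,1])<140)&(h[...,2]>118)&(h[...,2]<(133 if t=="grip" else 129))&(p["z_map"]>0)]
            if len(q): print(n,nm,t,len(q),np.percentile(q[:,1],[2,30,50,70,98]).round())
    cv2.imwrite(f"pics/{n}6.png",p["frame"][...,::-1])
E
python3 d.py
```

```text
side wide lip 90 [ 92.  94.  94.  95. 100.]
side wide grip 384 [-26.  -1.  13.  93.  99.]
side narrow lip 371 [-92. -81.  -7.  -6.   8.]
side narrow grip 427 [-92. -90. -83.  -7.  -0.]
top wide lip 67 [92. 94. 96. 98. 99.]
top wide grip 174 [11. 93. 95. 97. 99.]
top narrow lip 179 [-88. -79.  -6.  -3.  18.]
top narrow grip 247 [-92. -85. -81. -79.  -2.]
```

The door is at its stop: the lip is at y 100, the push force is 10 N, and the narrow door is still shut. Now I'll retreat.

Emit:
play_rows(
  increments="0 1.5 0 0 -1;0 1.5 -1 0 -1;0 0 -4 0 -1;0 0 -4 0 -1;0 0 -4 0 -1",
)

```text
clock: 13.0
position: [0.5996, -0.206, 0.2201]
ee_rot: [-3.139, -0.091, 0.002]
force: [1.4, -0.2, -1.5]
width: 0.002
gripper_force: 0.0
```

Emit:
play_rows(
  increments="0 3.5 0 0 -1;0 3.5 0 0 -1;0 3.5 0 0 -1;0 3.5 0 0 -1;0 0 0 0 -1",
)

```text
clock: 13.42
position: [0.6056, -0.3551, 0.2182]
ee_rot: [3.137, 0.077, -0.003]
force: [-1.8, -1.1, -0.1]
width: 0.009
gripper_force: 0.0
```

```bash
python3 d.py
```

```text
side wide lip 85 [ 92.  93.  94.  95. 100.]
side wide grip 425 [ 8. 10. 16. 93. 99.]
side narrow lip 379 [-92. -81.  -7.  -6.   8.]
side narrow grip 451 [-92. -89. -83.  -7.   0.]
top wide lip 54 [92. 94. 96. 98. 99.]
top wide grip 389 [ 8. 15. 20. 93. 99.]
top narrow lip 180 [-86. -79.  -7.  -3.  18.]
top narrow grip 243 [-92. -85. -82. -79.  -2.]
```

View pics/top6.png

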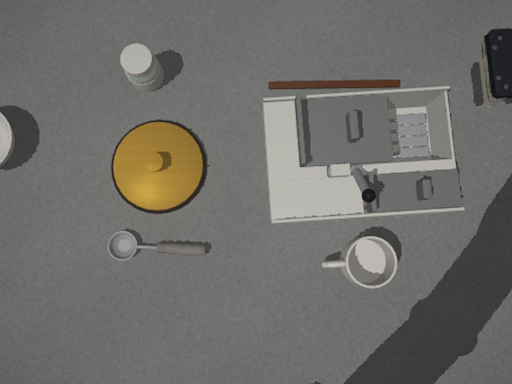

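The wide door is fully open, with its lip at column 300. The lever ball is at (368,196) on the narrow side, the narrow door is shut, and the gripper is clear.

```bash
python3 -c "
from cell import job
print(job.sign_off())"
```

```text
the job is handed in; nothing more can be done
None
```

The job is handed in: the lever is thrown to its stop on the narrow side, the wide door is fully open at its stop, the narrow door stayed shut, and the arm is clear, at about 13.5 s on the clock.

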